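# Roll the blue pipe to the stop batten

### The job

Roll the blue plastic pipe offcut along the table with the hand until it lies at rest along the side of the dark wooden stop batten, ready to be marked for cutting. Keep it down on the table and under control (no flick that sends it off fast), bring it to rest against the batten with its whole length inside the batten's length, then take the hand away; leave the grey plastic pipe where it is.

Things in the scene. Friction and masses are not known exactly. Their poses are not given: they have to be found in the camera images.
- blue_pipe: blue plastic pipe offcut lying on the table, 40 mm in diameter, 100 mm long, 0.06 to 0.13 kg, smooth (friction about 0.5), rolls easily when pushed from behind with the flat of the closed fingers, and stops soon when left alone. Origin on its axis at mid-length, 20 mm above the table; its x axis runs along the pipe (y and z turn as it rolls). Lies within 7 degrees of parallel to the batten, to either side of it, axis 110 to 150 mm from its middle line.
- grey_pipe: grey plastic pipe offcut of the same size (40 mm diameter, 100 mm long), lying on the other side of the batten; to be left alone. Origin on its axis at mid-length; x along the pipe.
- stop_batten: dark wooden batten screwed to the table, 180 mm long (its x axis, pointing away from the robot), 30 mm wide (its y axis, so each side face is 15 mm from the middle line), 26 mm high. Origin at the centre of its underside, on the table; z up.
Not all that is in view belongs to the job. Of the things like the blue_pipe, leave any that is turquoise; of the rest the larger one is meant.

How it is judged (in metres and radians):
On the way:
1. the blue pipe has rolled (turned about its own axis by more than 60 degrees) while down on the table (angle between blue_pipe's own z axis and vertical above 1.05 rad and height (world z) of blue_pipe below 0.03 m and angle between blue_pipe's own x axis and vertical above 1.3 rad and angle between the x axis of blue_pipe and the x axis of stop_batten, either way round below 0.7 rad), for 0.05 s.
At the end, for the whole second after the job is handed in: the blue pipe lies at rest on the table along the batten: gap to the batten's side at most 12 mm, parallel within 10 degrees, its middle within 43 mm of the batten's middle lengthwise (whole pipe inside the batten's length); the grey pipe within 20 mm of where it was (y of blue_pipe in the frame of stop_batten between -0.047 and 0.047 m and x of blue_pipe in the frame of stop_batten between -0.043 and 0.043 m and height (world z) of blue_pipe below 0.026 m and angle between the x axis of blue_pipe and the x axis of stop_batten, either way round below 0.18 rad and linear speed of blue_pipe below 0.01 m/s and distance of grey_pipe from where it was at the start of the episode below 0.02 m); the robot touches nothing.
It fails at once if the blue pipe is lifted more than 15 mm off the table (height (world z) of blue_pipe above 0.035 m).
It fails at once if the blue pipe is sent off faster than 0.4 m/s (linear speed of blue_pipe above 0.4 m/s).
It fails at once if the grey pipe is moved by more than 20 mm (distance of grey_pipe from where it was at the start of the episode above 0.02 m).
It also fails if it takes over 32 s, if anything falls off the work surface, if the arm or the gripper's body presses on something with over 40 N, if the wrist force passes 120 N, or if a joint passes its speed limit or range.

### The arm

A 6-joint arm with a two-finger parallel gripper is mounted at the origin on the work surface; the furniture and walls round the work are solid. World frame = base frame: x ahead of the robot, y to its left, z up, the work surface at z = 0. Lengths are in mm, angles in degrees, forces in N, time in s.
With the tool pointing down it reaches from about 350 to 850 mm from the base axis. Payload 8.1 kg.
Tool frame: the origin (TCP) lies on the centre line of the jaws, within the pads' length; the fingertips stand 14 mm ahead of it and the grasp point (between the pads) lies 5 mm behind it; z points along the fingers, y is the line along which they close (so a half turn about z gives the same grasp; the last joint's range is limited). The gripper opens to 93 mm and grips with 3 to 60 N. Pads are 15 mm wide; open, the fingers measure 128 mm over their backs; the gripper's body (75 mm by 188 mm) begins 65 mm behind the grasp point.
Start: joints at [67.357, 7.471, 85.268, -0, 87.261, -4.893], TCP at [182.899, 571.448, 232.635] pointing down, gripper open.
Joint ranges: [-169.43, 169.43], [-51.17, 129.36], [1.28, 143.12], [-76.62, 256.62], [0, 156.53], [-152.29, 152.29]. Speed limits (degrees/s): [136.94, 136.94, 159.86, 180, 180, 180].

### API

Orientations are given as a 3x3 rotation matrix whose columns are the frame's x, y, z axes.
In Python, from cell import read_state, viewer, job gives the robot as it stands.
- The arm moves only by the tool play_rows, never from a script. Its arguments are lists of equal length, an entry for each row: "rotation": the turn, a rotation vector about the tool's x, y, z in degrees, a list of three; "travel": the shift along the tool's x, y, z in cm, a list of three; "claw": the finger opening in cm, from 0 to 9.3. In form: {"rotation": [[rx, ry, rz], ...], "travel": [[dx, dy, dz], ...], "claw": [claw, ...]}. A call has exactly 5 rows; each row is the pose to reach, as a shift and turn from the pose commanded when the call began, along the tool's axes at that moment; what a row does not reach only later rows make up. A row lasts 1/8 s, in which the tool goes at most 62.5 mm and 10.7 degrees, less where a joint would pass 70% of its speed; a pose out of reach is approached as far as the arm can. A call with a gripper value outside its range is refused whole. The fingers move at their own pace and stop on an object; "squeeze" is the grip in N (left out, the last holds). Time passes only in rows, so rows that repeat a pose let the fingers close, or fill a call up. It gives the time, the measured TCP pose, the force, the opening and the grip force at its end, in the units of the state.
- read_state(): the state, without advancing time (a new reading comes with each control period).
- viewer.camera(name): name is "scene" or "top" or "wrist"; returns a dict with "img" (384x512x3 uint8, red, green, blue), "mtx" (3x3 intrinsics, pixels), "k1" (the pictures are not rectified: a ray, as slopes to the right and down, at radius r is drawn at 1 + k1 r^2 times it, then the intrinsics apply), "cam_to_world" (4x4, takes a point from camera to world coordinates). Camera axes: x right, y up, looking along -z (the intrinsics and any distortion apply to the point x, -y, -z); pixel columns grow to the right and rows downward; lengths in mm; the calibration is good to about 2 mm. A picture is of the moment at which its call begins. There is no depth.
- job.hand_in(): hands the job in; it is judged then, once.
The state is a dict: "time": time; "joint_pos": joint angles; "joint_velocities": joint speeds; "effort": joint torques, N m; "ee_pos": TCP position; "tool_rot": TCP orientation; "contact_force": force on the tool from outside, world axes, zero at the start; "ft_torque": the same for the moment, N m; "finger_gap": opening from 0.0 (shut) to 1.0 (fully open); "finger_force": force on a finger pad.
Only numpy, scipy, OpenCV 4.12 (cv2) and the standard library are available. Lean on these libraries where they do the work, as an engineer would, in place of code of your own. Each camera call takes 0.05 s, during which the arm holds its last target. There are 200 camera calls.

## Working session

There is one attempt and no reset: what is moved stays moved. The work goes in short steps, Python scripts to look and compute and a tool call to move; the robot and the scene stay as the last step left them, time stands still between calls to the robot, and variables do not carry over. Pictures are saved under pics/ and viewed, at most 10 in all, crops included, and the job is handed in when it is done.

Besides the shell and the picture viewer there is one more tool, called after "Call:" as name(argument=value, ...), one argument or row to a line, values as JSON. play_rows: Moves the arm, as the interface text tells. Its arguments: {"type":"object","properties":{"rotation":{"type":"array","items":{"type":"array","items":{"type":"number"}}},"travel":{"type":"array","items":{"type":"array","items":{"type":"number"}}},"claw":{"type":"array","items":{"type":"number"}},"squeeze":{"type":"number"}},"required":["rotation","travel","claw"]}

```bash
mkdir -p pics; cat > h.py <<'E'
import numpy as np, cv2
from cell import read_state, viewer, job
def cam(n,f=None):
    c=viewer.camera(n); c['img']=np.asarray(c['img'])
    if f: cv2.imwrite('pics/'+f,c['img'][:,:,::-1])
    return c
def ray(c,px,z):
    px=np.array(px,float).reshape(-1,1,2)
    n=cv2.undistortPoints(px,np.array(c['mtx'],float),np.array([c['k1'],0,0,0],float)).reshape(-1,2)
    T=np.array(c['cam_to_world']); d=np.c_[n[:,0],-n[:,1],-np.ones(len(n))]@T[:3,:3].T
    o=T[:3,3]; return o+d*((z-o[2])/d[:,2])[:,None]
E
python3 - <<'E'
from h import *
a=cam('top','top0.png');b=cam('scene','sc0.png')
print(a['k1'],a['mtx'],a['cam_to_world']); s=read_state(); print(s['time'],s['tool_rot'],s['ee_pos'])
E
```

```text
-0.10845281606797061 [[425.07797551   0.         261.34773454]
 [  0.         425.07797551 189.09130096]
 [  0.           0.           1.        ]] [[-1.18710332e-01  9.72104941e-01 -2.02286531e-01  3.28613388e+02]
 [-9.92915327e-01 -1.15152776e-01  2.93085569e-02  1.91444001e+01]
 [ 5.19713749e-03  2.04332625e-01  9.78887720e-01  8.97405880e+02]
 [ 0.00000000e+00  0.00000000e+00  0.00000000e+00  1.00000000e+00]]
0.1 [[-9.52409616e-01  3.04820504e-01 -6.19314285e-04]
 [ 3.04821104e-01  9.52408453e-01 -1.49440998e-03]
 [ 1.34313357e-04 -1.61207050e-03 -9.99998692e-01]] [182.69510116 571.00570843 231.70859727]
```

View pics/top0.png

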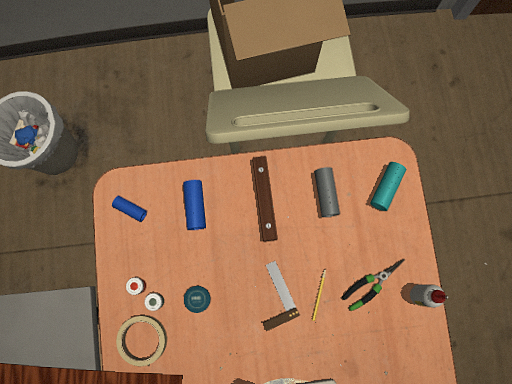

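View pics/sc0.png

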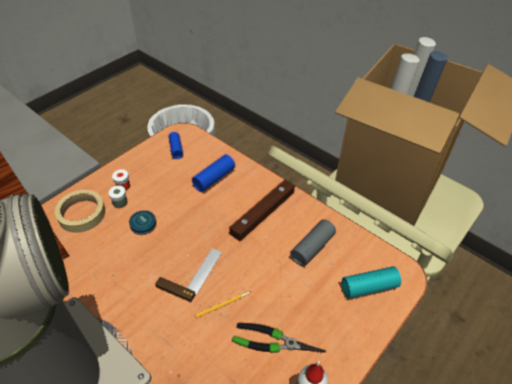

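Candidates in the top view: small blue pipe (129,208), larger blue pipe (194,205) and turquoise pipe (388,186). The turquoise one is excluded and the larger of the blues is meant, so it is the one at (194,205). I'll confirm that in a crop and measure.

```bash
cat >> h.py <<'E'
def rect(c,m,z):
    m=cv2.morphologyEx(m.astype(np.uint8),cv2.MORPH_OPEN,np.ones((3,3)))
    cs,_=cv2.findContours(m,cv2.RETR_EXTERNAL,cv2.CHAIN_APPROX_NONE); out=[]
    for k in cs:
        if cv2.contourArea(k)<150: continue
        p=ray(c,k.reshape(-1,2),z)[:,:2].astype(np.float32)
        r=cv2.minAreaRect(p); bx=cv2.boxPoints(r); e=[bx[1]-bx[0],bx[2]-bx[1]]; e=max(e,key=np.linalg.norm)
        a=np.degrees(np.arctan2(e[1],e[0])); a=(a+90)%180-90
        out.append((k.reshape(-1,2).mean(0).round(),np.round(r[0],1),np.round(sorted(r[1]),1),round(float(a),1)))
    return out
def find(c,zs=(20,26)):
    h=cv2.cvtColor(c['img'],cv2.COLOR_RGB2HSV); H,S,V=[h[:,:,i].astype(int) for i in range(3)]
    R=c['img'].astype(int)
    print('blue',rect(c,(H>105)&(H<130)&(S>150)&(V>50),zs[0]))
    print('grey',rect(c,(S<60)&(V>50)&(V<140),zs[0]))
    print('dark',rect(c,(R[:,:,0]<115)&(R[:,:,0]>R[:,:,2]+15),zs[1]))
E
python3 - <<'E'
from h import *
c=cam('top'); find(c)
i=c['img'][140:250,90:420,::-1]; cv2.imwrite('pics/crop.png',cv2.resize(i,(792,264),interpolation=cv2.INTER_CUBIC))
E
```

```text
blue [(array([129., 208.]), array([502.1, 275.3]), array([25.5, 76.4]), 55.8), (array([194., 205.]), array([494.7, 137.3]), array([ 38.7, 104.7]), 0.1), (array([ 26., 135.]), array([694.8, 505. ]), array([39.6, 51. ]), 88.0)]
grey [(array([ 50., 329.]), array([270.2, 463.5]), array([165.2, 212.3]), 87.3), (array([422., 294.]), array([ 254.8, -305.8]), array([42.6, 44. ]), 69.9), (array([327., 192.]), array([ 488.3, -144.4]), array([ 36.1, 104.6]), -0.3), (array([ 52., 149.]), array([663.2, 440.5]), array([105.8, 162. ]), -31.9), (array([ 19., 127.]), array([717.2, 508. ]), array([118.8, 156.1]), 1.9), (array([458.,   7.]), array([ 900.2, -542.1]), array([ 51.8, 110.4]), 87.0), (array([97., 16.]), array([962.3, 334.9]), array([129.1, 535.5]), 80.5)]
dark [(array([170., 379.]), array([152.3, 215.4]), array([17.3, 41.7]), 84.4), (array([145., 378.]), array([158.1, 265.9]), array([19.4, 48.1]), 84.8), (array([101., 378.]), array([167.6, 353.6]), array([23.4, 43.1]), 85.5), (array([ 44., 375.]), array([183. , 475.5]), array([ 40.5, 190.2]), 86.0), (array([282., 318.]), array([242.3, -11.6]), array([19.2, 72.3]), -73.0), (array([263., 199.]), array([490.1,  -7.7]), array([ 35.7, 180.1]), 0.7), (array([275., 158.]), array([474.1, -64.3]), array([ 870.4, 1257.2]), -89.0), (array([255.,  54.]), array([865.9, -66.3]), array([233. , 250.6]), 6.6)]
```

View pics/crop.png

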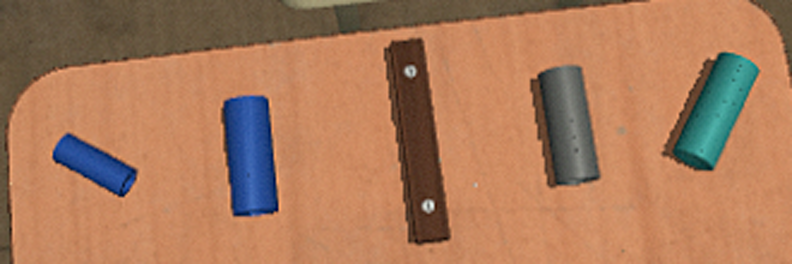

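The crop confirms it: the larger blue pipe is at crop (250,155), with the batten at (418,140) and the grey pipe at (568,125). Measured sizes of 39x105 and 180 mm match the given ones. I'll push with the broad face of the closed fingers, so tool y goes along world x, starting behind the pipe at about (495,195).

```bash
python3 - <<'E'
import numpy as np
from scipy.spatial.transform import Rotation as Ro
def R(a): # tool y at angle a, z down
    a=np.radians(a); y=np.array([np.cos(a),np.sin(a),0]); z=np.array([0,0,-1.]); return np.c_[np.cross(y,z),y,z]
p=np.array([182.9,571.4,232.6]);a=72.25
for q,b in [((340,383,240),36.4),((495,195,200),0.4),((495,192,25),0.4)]:
    q=np.array(q,float); print((R(a).T@(q-p)/10).round(2), Ro.from_matrix(R(a).T@R(b)).as_rotvec(degrees=True).round(2)); p=q;a=b
E
```

```text
[-20.71 -13.15  -0.74] [ 0.    0.   35.85]
[-24.33   1.32   4.  ] [ 0.  0. 36.]
[-0.3 -0.  17.5] [0. 0. 0.]
```

Call:
play_rows(
  rotation=[
    [0,0,7],
    [0,0,14],
    [0,0,21],
    [0,0,28],
    [0,0,35.8],
  ],
  travel=[
    [-4.1,-2.6,-0.2],
    [-8.3,-5.3,-0.4],
    [-12.4,-7.9,-0.5],
    [-16.6,-10.5,-0.6],
    [-20.7,-13.2,-0.7],
  ],
  claw=[0,0,0,0,0],
)

```text
time: 0.78
ee_pos: [340.5, 381.2, 239.4]
tool_rot: [[-0.591, 0.807, -0.0], [0.807, 0.591, -0.0], [-0.0, -0.0, -1.0]]
contact_force: [0.4, -0.2, 0.2]
finger_gap: 0.508
finger_force: 0.0
```

Call:
play_rows(
  rotation=[
    [0,0,7],
    [0,0,14],
    [0,0,21],
    [0,0,28],
    [0,0,36],
  ],
  travel=[
    [-4.9,0.3,0.8],
    [-9.7,0.5,1.6],
    [-14.6,0.8,2.4],
    [-19.5,1.1,3.2],
    [-24.3,1.3,4.0],
  ],
  claw=[0,0,0,0,0],
)

```text
time: 1.4
ee_pos: [495.4, 193.5, 199.2]
tool_rot: [[-0.003, 1.0, -0.0], [1.0, 0.003, 0.0], [0.0, -0.0, -1.0]]
contact_force: [0.3, -0.3, 0.1]
finger_gap: 0.015
finger_force: 0.0
```

Call:
play_rows(
  rotation=[
    [0,0,0],
    [0,0,0],
    [0,0,0],
    [0,0,0],
    [0,0,0],
  ],
  travel=[
    [0,0,3],
    [0,0,6.5],
    [0,0,10],
    [0,0,10],
    [0,0,10],
  ],
  claw=[0,0,0,0,0],
)

```text
time: 2.02
ee_pos: [495.2, 195.1, 100.9]
tool_rot: [[-0.008, 1.0, 0.001], [1.0, 0.008, 0.0], [0.0, 0.001, -1.0]]
contact_force: [-0.2, 0.4, 0.5]
finger_gap: 0.004
finger_force: 0.0
```

```bash
python3 - <<'E'
from h import *
s=read_state(); print(s['time'],s['tool_rot'],s['ee_pos'],s['finger_gap'],s['contact_force'])
c=cam('top'); find(c); a=c['img'][130:350,90:420,::-1]; b=cam('scene')['img'][100:320,90:420,::-1]
cv2.imwrite('pics/c2.png',cv2.resize(np.hstack([a,b]),None,fx=1.2,fy=1.2))
E
```

```text
2.025 [[-7.92426599e-03  9.99968095e-01  1.00739820e-03]
 [ 9.99968567e-01  7.92399298e-03  2.74711057e-04]
 [ 2.66719676e-04  1.00954341e-03 -9.99999455e-01]] [495.20444914 195.09748085 100.88417238] 0.003818696946181374 [-0.1501785   0.42834023  0.5433155 ]
blue [(array([194., 205.]), array([494.7, 137.3]), array([ 38.5, 104.7]), 0.2)]
grey [(array([ 13., 333.]), array([275.1, 528.1]), array([ 82.7, 146.3]), -2.7), (array([422., 294.]), array([ 252.4, -305.7]), array([39. , 44.8]), 80.2), (array([114., 192.]), array([535.1, 309.3]), array([53.3, 62.5]), -76.2), (array([327., 192.]), array([ 488.4, -144.4]), array([ 36.4, 104.7]), 0.3), (array([168., 266.]), array([412.3, 223.7]), array([144.1, 571.1]), 4.6), (array([ 52., 231.]), array([489.3, 396.5]), array([248.2, 652.2]), 10.8), (array([76., 97.]), array([769.7, 388.7]), array([ 22.3, 120.3]), -80.6), (array([458.,   7.]), array([ 900.2, -542.1]), array([ 51.8, 110.4]), 87.0), (array([97., 16.]), array([961.1, 335.1]), array([131.6, 535.5]), 80.5)]
dark [(array([ 24., 374.]), array([186.5, 513.5]), array([ 40.5, 114.5]), 86.9), (array([282., 318.]), array([242.3, -11.6]), array([19.2, 72.3]), -73.0), (array([121., 331.]), array([240.3, 318.1]), array([122.6, 277.6]), -86.4), (array([ 96., 238.]), array([461.7, 335.3]), array([120.2, 207.5]), 8.2), (array([  4., 233.]), array([489.9, 543.3]), array([ 36.8, 281.8]), -0.2), (array([ 82., 177.]), array([579.8, 369.2]), array([ 16.9, 158.2]), -74.6), (array([263., 199.]), array([490.1,  -7.7]), array([ 35.7, 180.1]), 0.7), (array([325., 140.]), array([471.8, -66.4]), array([ 869.7, 1257.2]), -88.7), (array([256.,  52.]), array([871.8, -64.8]), array([227.4, 245.8]), 8.1)]
```

View pics/c2.png

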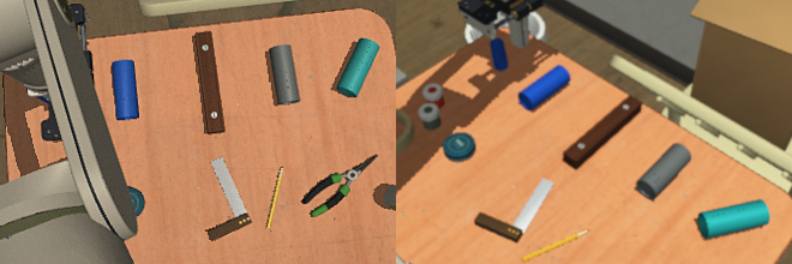

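The hand is down between the two blue pipes (scene crop at about (510,20)) and clear of both. I'll lower it and push gently.

Call:
play_rows(
  rotation=[
    [0,0,0],
    [0,0,0],
    [0,0,0],
    [0,0,0],
    [0,0,0],
  ],
  travel=[
    [0,0,2.5],
    [0,0,5],
    [0,0,7],
    [0,0,7.5],
    [-1,0,7.5],
  ],
  claw=[0,0,0,0,0],
)

```text
time: 2.75
ee_pos: [495.5, 185.2, 25.7]
tool_rot: [[-0.009, 1.0, 0.001], [1.0, 0.009, 0.0], [0.0, 0.001, -1.0]]
contact_force: [0.4, -0.7, 0.6]
finger_gap: 0.004
finger_force: 0.0
```

Call:
play_rows(
  rotation=[
    [0,0,0],
    [0,0,0],
    [0,0,0],
    [0,0,0],
    [0,0,0],
  ],
  travel=[
    [-0.7,0,0],
    [-1.2,0,0],
    [-1.7,0,0],
    [-2.2,0,0],
    [-2.7,0,0],
  ],
  claw=[0,0,0,0,0],
)

```text
time: 3.38
ee_pos: [494.9, 157.5, 24.6]
tool_rot: [[-0.008, 1.0, -0.0], [1.0, 0.008, -0.0], [-0.0, -0.0, -1.0]]
contact_force: [-1.0, -0.1, -0.5]
finger_gap: 0.003
finger_force: 0.0
```

Call:
play_rows(
  rotation=[
    [0,0,0],
    [0,0,0],
    [0,0,0],
    [0,0,0],
    [0,0,0],
  ],
  travel=[
    [-0.6,0,0],
    [-1.2,0,0],
    [-1.8,0,0],
    [-2.3,0,0],
    [-2.6,0,0],
  ],
  claw=[0,0,0,0,0],
)

```text
time: 4.0
ee_pos: [495.1, 131.5, 24.6]
tool_rot: [[-0.008, 1.0, -0.0], [1.0, 0.008, 0.0], [0.0, -0.0, -1.0]]
contact_force: [0.4, -0.2, -0.1]
finger_gap: 0.006
finger_force: 0.0
```

```bash
python3 - <<'E'
from h import *
s=read_state(); print(s['time'],s['ee_pos'],s['contact_force'])
c=cam('top'); find(c); a=c['img'][130:350,90:420,::-1]; b=cam('scene')['img'][100:320,90:420,::-1]
cv2.imwrite('pics/c3.png',cv2.resize(np.hstack([a,b]),None,fx=1.2,fy=1.2))
E
```

```text
4.0 [495.11348044 131.52257156  24.60929391] [ 0.35764551 -0.17123889 -0.09228602]
blue [(array([ 26., 135.]), array([696.7, 505.8]), array([36.8, 52.6]), 77.4)]
grey [(array([132., 349.]), array([228.2, 295.3]), array([ 95.5, 156.9]), -4.9), (array([222., 339.]), array([224.2,  94.2]), array([104.7, 223.4]), 18.8), (array([121., 300.]), array([307.2, 300. ]), array([52.3, 54. ]), -5.8), (array([ 50., 329.]), array([270.2, 463.4]), array([165.1, 212.5]), 87.3), (array([422., 293.]), array([ 253.4, -305.8]), array([37. , 44.8]), 80.2), (array([232., 261.]), array([368.7,  70.2]), array([ 10.1, 131.4]), 8.2), (array([327., 192.]), array([ 488.4, -144. ]), array([ 36.2, 104.7]), 0.6), (array([215., 193.]), array([515.7,  89.4]), array([ 11.8, 159.2]), 7.8), (array([146., 204.]), array([493.6, 227.4]), array([196.4, 266.3]), -0.1), (array([135., 124.]), array([676. , 240.1]), array([ 60.7, 180.3]), -80.9), (array([ 55., 149.]), array([660.6, 436.4]), array([115.5, 162. ]), -31.9), (array([ 20., 126.]), array([717., 508.]), array([118.8, 155.9]), 1.9), (array([458.,   6.]), array([ 900.2,
[... 316 characters left out ...]
ay([ 15.7, 125.6]), 14.0), (array([282., 318.]), array([242.3, -11.6]), array([19.2, 72.3]), -73.0), (array([184., 299.]), array([301.3, 185.3]), array([ 67.5, 219.7]), 80.3), (array([159., 249.]), array([424.6, 199.1]), array([ 96.2, 126.9]), -89.1), (array([154., 208.]), array([496.4, 220.4]), array([47.5, 95.2]), 78.0), (array([263., 199.]), array([490.1,  -7.7]), array([ 35.7, 180.1]), 0.7), (array([ 46., 224.]), array([498.4, 459.6]), array([204. , 301.2]), -0.2), (array([115.,  82.]), array([775.6, 321.8]), array([236. , 500.5]), 89.9), (array([413., 165.]), array([ 560.3, -243.8]), array([682.9, 904.3]), -14.1), (array([256.,  52.]), array([871.9, -64.8]), array([227.4, 245.8]), 8.1)]
```

View pics/c3.png

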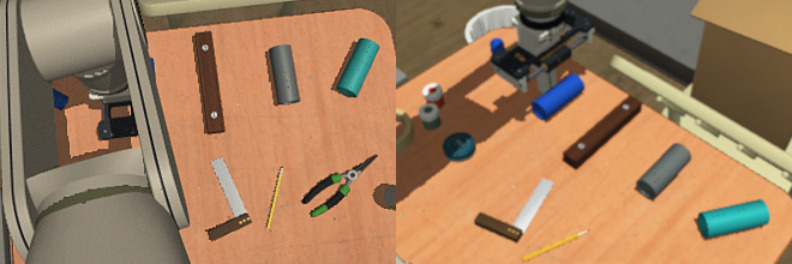

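The scene crop shows the pipe at (557,97), rolling ahead of the fingers and still parallel to the batten. The arm blocks the top view, so I'll use the scene camera next.

Call:
play_rows(
  rotation=[
    [0,0,0],
    [0,0,0],
    [0,0,0],
    [0,0,0],
    [0,0,0],
  ],
  travel=[
    [-0.5,0,0],
    [-1.1,0,0],
    [-1.7,0,0],
    [-2.3,0,0],
    [-2.9,0,0],
  ],
  claw=[0,0,0,0,0],
)

```text
time: 4.72
ee_pos: [495.4, 102.4, 24.6]
tool_rot: [[-0.008, 1.0, -0.0], [1.0, 0.008, -0.0], [-0.0, -0.0, -1.0]]
contact_force: [-0.0, -0.2, 1.8]
finger_gap: 0.008
finger_force: 0.0
```

Call:
play_rows(
  rotation=[
    [0,0,0],
    [0,0,0],
    [0,0,0],
    [0,0,0],
    [0,0,0],
  ],
  travel=[
    [-0.6,0,0],
    [-1.2,0,0],
    [-1.7,0,0],
    [-2.1,0,0],
    [-2.4,0,0],
  ],
  claw=[0,0,0,0,0],
)

```text
time: 5.35
ee_pos: [495.5, 78.7, 24.6]
tool_rot: [[-0.008, 1.0, -0.0], [1.0, 0.008, 0.0], [0.0, -0.0, -1.0]]
contact_force: [-0.1, 0.5, -0.3]
finger_gap: 0.003
finger_force: 0.0
```

```bash
python3 - <<'E'
from h import *
s=read_state(); print(s['time'],s['ee_pos'],s['contact_force'])
c=cam('scene'); find(c); b=c['img'][100:320,90:420,::-1]
cv2.imwrite('pics/c4.png',cv2.resize(b,None,fx=2,fy=2))
c0=dict(c,img=cv2.imread('pics/sc0.png')[:,:,::-1]); print('INIT'); find(c0)
E
```

```text
5.35 [495.53776909  78.65476749  24.62820125] [-0.08159258  0.51574168 -0.29966617]
blue [(array([242., 191.]), array([499.2,  51.9]), array([ 43.2, 122.3]), 0.4), (array([175., 145.]), array([502. , 272.7]), array([22.2, 91.7]), 54.8)]
grey [(array([ 87., 331.]), array([87.6, 33.5]), array([ 25.7, 135.8]), 81.2), (array([311., 244.]), array([ 491.3, -143.4]), array([ 38.7, 122.4]), 0.3), (array([ 35., 308.]), array([ 42.6, 173.3]), array([136.6, 441. ]), 74.1), (array([218., 177.]), array([487.9, 123.8]), array([ 65. , 110.4]), -45.4), (array([ 67., 184.]), array([258.7, 351.5]), array([ 13.9, 162.8]), -0.1), (array([228., 140.]), array([590. , 191.2]), array([111.6, 124.4]), -63.2), (array([487., 185.]), array([ 888.3, -315.5]), array([154.9, 401.9]), 19.4), (array([ 46., 134.]), array([321.1, 537.6]), array([64.8, 69.5]), 23.9), (array([230.,  56.]), array([957.2, 367. ]), array([ 900.2, 1956.4]), -46.7)]
dark [(array([174., 289.]), array([236.1, -23.7]), array([20.3, 74.7]), -72.7), (array([454., 327.]), array([ 496.7, -452.1]), array([187.3, 353.1]), 2.0), (array([ 23., 216.]), 
[... 1619 characters left out ...]
ay([15.1, 61.8]), -24.4), (array([174., 289.]), array([236.3, -23.9]), array([21. , 75.4]), -73.1), (array([452., 333.]), array([ 496.9, -451. ]), array([189.3, 354.8]), 2.3), (array([ 85., 223.]), array([219.6, 223.6]), array([36.1, 87.8]), -14.8), (array([ 76., 201.]), array([237.7, 286.2]), array([36.4, 72.8]), -18.6), (array([ 11., 187.]), array([169.7, 436.9]), array([56.6, 90.9]), 67.3), (array([400., 162.]), array([ 838.2, -115.2]), array([262.7, 411.3]), 9.8), (array([208., 143.]), array([505.2, 279.2]), array([336.7, 684.7]), 90.0), (array([455.,  87.]), array([1199.9, -118.9]), array([107.5, 241.5]), 8.7), (array([390.,  66.]), array([1173.6,   68. ]), array([ 75.5, 244.6]), 10.9)]
```

View pics/c4.png

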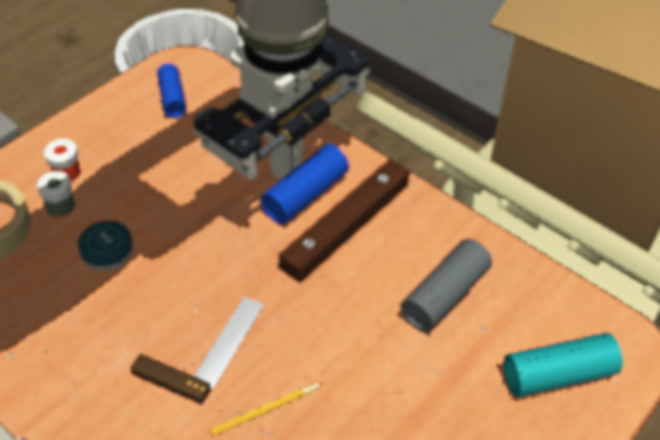

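The pipe is at image crop (305,183), y about 51 mm and parallel, so about 25 mm remain. The last stretch goes slowly.

Call:
play_rows(
  rotation=[
    [0,0,0],
    [0,0,0],
    [0,0,0],
    [0,0,0],
    [0,0,0],
  ],
  travel=[
    [-0.4,0,0],
    [-0.8,0,0],
    [-1.2,0,0],
    [-1.6,0,0],
    [-1.9,0,0],
  ],
  claw=[0,0,0,0,0],
)

```text
time: 6.02
ee_pos: [495.7, 59.6, 24.7]
tool_rot: [[-0.008, 1.0, 0.0], [1.0, 0.008, -0.0], [-0.0, 0.0, -1.0]]
contact_force: [-0.2, 0.2, 0.2]
finger_gap: 0.006
finger_force: 0.0
```

Call:
play_rows(
  rotation=[
    [0,0,0],
    [0,0,0],
    [0,0,0],
    [0,0,0],
    [0,0,0],
  ],
  travel=[
    [-0.1,0,0],
    [-0.2,0,0],
    [-0.3,0,0],
    [-0.4,0,0],
    [-0.5,0,0],
  ],
  claw=[0,0,0,0,0],
)

```text
time: 6.65
ee_pos: [495.7, 54.9, 24.6]
tool_rot: [[-0.008, 1.0, -0.0], [1.0, 0.008, -0.0], [-0.0, -0.0, -1.0]]
contact_force: [-0.2, 0.2, -0.2]
finger_gap: 0.007
finger_force: 0.0
```

```bash
python3 - <<'E'
from h import *
c=cam('scene'); find(c); b=c['img'][100:320,90:420,::-1]
cv2.imwrite('pics/c5.png',cv2.resize(b,None,fx=2,fy=2))
E
```

```text
blue [(array([250., 197.]), array([498.8,  28.8]), array([ 41. , 123.1]), 0.5), (array([175., 145.]), array([502.2, 272.9]), array([22.2, 91.2]), 54.8)]
grey [(array([ 86., 332.]), array([85.6, 32.2]), array([ 23.5, 138.9]), 80.5), (array([311., 244.]), array([ 491.3, -143.4]), array([ 38.7, 122.4]), 0.3), (array([ 34., 310.]), array([ 37.4, 173.2]), array([135.9, 442.3]), 76.0), (array([226., 183.]), array([487.4,  96.7]), array([ 63.3, 106.7]), -45.4), (array([ 68., 184.]), array([258.7, 351.3]), array([ 13.9, 162.8]), -0.2), (array([238., 146.]), array([590.7, 160.1]), array([112.7, 119.9]), -63.0), (array([ 48., 133.]), array([317.3, 545.2]), array([51.8, 67.4]), -89.7), (array([487., 185.]), array([ 888.3, -315.5]), array([154.9, 401.9]), 19.4), (array([246.,  50.]), array([957.2, 367. ]), array([ 900.2, 1956.4]), -46.7)]
dark [(array([174., 290.]), array([236.1, -23.7]), array([20.3, 74.6]), -72.7), (array([ 29., 283.]), array([ 66.9, 177.9]), array([ 28.6, 107.1]), -48.4), (array([455., 324.]), array([ 496.7, -452.1]), array([187.3, 353.1]), 2.0), (array([ 23., 215.]), array([
[... 170 characters left out ...]
06.8, 240.2]), 10.0), (array([127., 222.]), array([316.6, 147.8]), array([184.3, 457.4]), -11.4), (array([111., 143.]), array([412.8, 397.3]), array([120.4, 145.9]), -2.8), (array([401., 161.]), array([ 837.9, -115.7]), array([263.2, 410.9]), 10.1), (array([182., 100.]), array([632.7, 391.2]), array([41.7, 90.2]), -40.8), (array([162.,  89.]), array([626.9, 466.2]), array([62.1, 71.8]), -48.1), (array([450.,  87.]), array([1197.4, -121.9]), array([ 93.4, 236.9]), 13.2), (array([101., 101.]), array([508.7, 546.9]), array([136.4, 339.3]), 5.4), (array([390.,  66.]), array([1169.7,   70.8]), array([ 58.2, 241.2]), 16.9), (array([226.,  32.]), array([971.4, 592.7]), array([467.1, 472.7]), 34.6)]
```

View pics/c5.png

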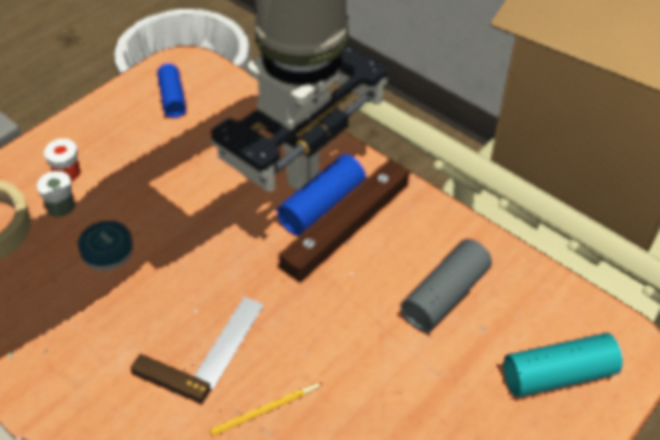

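The pipe, at crop (322,195), is within a few millimetres of the batten. I'll nudge it until contact, 1 mm per row.

Call:
play_rows(
  rotation=[
    [0,0,0],
    [0,0,0],
    [0,0,0],
    [0,0,0],
    [0,0,0],
  ],
  travel=[
    [-0.05,0,0],
    [-0.1,0,0],
    [-0.15,0,0],
    [-0.2,0,0],
    [-0.2,0,0],
  ],
  claw=[0,0,0,0,0],
)

```text
time: 7.32
ee_pos: [495.7, 52.8, 24.6]
tool_rot: [[-0.008, 1.0, -0.0], [1.0, 0.008, 0.0], [0.0, -0.0, -1.0]]
contact_force: [0.6, -0.8, -0.4]
finger_gap: 0.001
finger_force: 0.0
```

Call:
play_rows(
  rotation=[
    [0,0,0],
    [0,0,0],
    [0,0,0],
    [0,0,0],
    [0,0,0],
  ],
  travel=[
    [-0.05,0,0],
    [-0.1,0,0],
    [-0.15,0,0],
    [-0.2,0,0],
    [-0.2,0,0],
  ],
  claw=[0,0,0,0,0],
)

```text
time: 7.95
ee_pos: [495.7, 52.5, 24.6]
tool_rot: [[-0.008, 1.0, -0.0], [1.0, 0.008, 0.003], [0.003, -0.0, -1.0]]
contact_force: [-1.3, 10.0, 0.3]
finger_gap: 0.004
finger_force: 4.8
```

Contact with the batten: 10 N, and the TCP stopped at 52.5 as predicted. Now I'll back off slowly, then lift.

Call:
play_rows(
  rotation=[
    [0,0,0],
    [0,0,0],
    [0,0,0],
    [0,0,0],
    [0,0,0],
  ],
  travel=[
    [0.1,0,0],
    [0.3,0,0],
    [0.8,0,0],
    [1.6,0,0],
    [2.8,0,0],
  ],
  claw=[0,0,0,0,0],
)

```text
time: 8.57
ee_pos: [495.6, 79.4, 24.6]
tool_rot: [[-0.007, 1.0, 0.0], [1.0, 0.007, -0.0], [-0.0, 0.0, -1.0]]
contact_force: [-0.5, 0.0, -0.4]
finger_gap: 0.005
finger_force: 0.0
```

Call:
play_rows(
  rotation=[
    [0,0,0],
    [0,0,0],
    [0,0,0],
    [0,0,0],
    [0,0,0],
  ],
  travel=[
    [2,0,0],
    [4,0,-1],
    [5,0,-5],
    [6,0,-10],
    [8,0,-15],
  ],
  claw=[0,0,0,0,0],
)

```text
time: 9.2
ee_pos: [494.5, 159.6, 176.0]
tool_rot: [[-0.008, 1.0, -0.0], [1.0, 0.008, -0.0], [-0.0, -0.0, -1.0]]
contact_force: [0.7, 0.8, -0.4]
finger_gap: 0.007
finger_force: 0.0
```

Call:
play_rows(
  rotation=[
    [0,0,0],
    [0,0,0],
    [0,0,0],
    [0,0,0],
    [0,0,0],
  ],
  travel=[
    [4,0,0],
    [8,0,0],
    [12,0,0],
    [12,0,0],
    [12,0,0],
  ],
  claw=[0,0,0,0,0],
)

```text
time: 9.82
ee_pos: [493.6, 279.0, 174.3]
tool_rot: [[-0.009, 1.0, -0.0], [1.0, 0.009, -0.001], [-0.001, -0.0, -1.0]]
contact_force: [0.7, -0.6, 0.0]
finger_gap: 0.009
finger_force: 0.0
```

```bash
python3 - <<'E'
from h import *
s=read_state(); print(s['time'],s['ee_pos'],s['contact_force'],s['joint_velocities'])
c=cam('top','f.png'); find(c)
b=cam('scene'); find(b); cv2.imwrite('pics/c6.png',cv2.resize(np.hstack([c['img'][130:350,90:420],b['img'][100:320,90:420]])[:,:,::-1],None,fx=1.2,fy=1.2))
E
```

```text
9.825 [493.58534687 279.0023019  174.32717668] [ 0.6885876  -0.61488176  0.02174681] [-1.30049094 -0.52333659  0.44204759 -0.01749067  0.02026817 -0.10635827]
blue [(array([129., 208.]), array([502.1, 275.3]), array([25.5, 76.4]), 55.8), (array([248., 198.]), array([495. ,  23.9]), array([ 38.5, 104.7]), 0.6)]
grey [(array([422., 293.]), array([ 252.4, -305.7]), array([39. , 44.8]), 80.2), (array([134., 286.]), array([339.9, 274. ]), array([32.2, 35.6]), 84.1), (array([328., 195.]), array([ 488.3, -144.4]), array([ 36.4, 104.6]), -0.7), (array([ 76., 255.]), array([493.5, 423.7]), array([189.9, 741.6]), 10.7), (array([458.,   6.]), array([ 900.2, -542.1]), array([ 51.8, 110.4]), 87.0), (array([97., 16.]), array([962.3, 334.9]), array([129.1, 535.5]), 80.5)]
dark [(array([282., 318.]), array([242.3, -11.6]), array([19.2, 72.3]), -73.0), (array([ 64., 337.]), array([254.7, 436.7]), array([115.8, 248.6]), 66.4), (array([140., 306.]), array([308.2, 283. ]), array([116.7, 409. ]), 20.9), (array([ 13., 240.]), array([470.2, 513.2]), array([ 95.6, 215.6]), -0.4), (array([264., 198.]), array
[... 877 characters left out ...]
), 20.6), (array([419.,  73.]), array([1203.8,  -11.3]), array([ 30.1, 261.6]), 14.3), (array([215.,  59.]), array([910.3, 322.8]), array([1029.1, 1956.4]), -46.7)]
dark [(array([174., 289.]), array([236.3, -23.9]), array([20.5, 75.3]), -72.7), (array([452., 332.]), array([ 497.4, -451.5]), array([188.4, 353.8]), 2.3), (array([ 11., 192.]), array([157.8, 426.2]), array([ 56.7, 108.7]), 82.0), (array([400., 162.]), array([ 838.2, -115.3]), array([262.9, 411.3]), 9.8), (array([162., 164.]), array([394. , 280.7]), array([559. , 685.1]), -89.9), (array([454.,  86.]), array([1199.4, -119.7]), array([107.4, 239.7]), 9.0), (array([390.,  66.]), array([1173.9,   68. ]), array([ 75.5, 242.2]), 10.9)]
```

View pics/c6.png

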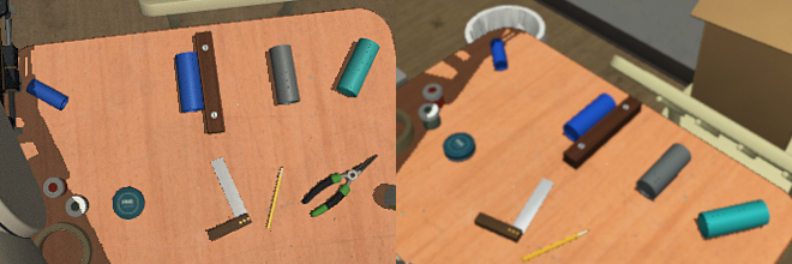

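The blue pipe, at top crop (189,82), lies along the batten. It is 5 mm off centre lengthwise and parallel to within 0.2°. The grey pipe has not moved and the hand is clear.

```bash
python3 -c "
from cell import job
print(job.hand_in())"
```

```text
the job is handed in; nothing more can be done
None
```

The blue pipe was rolled up against the batten and lies at rest, parallel and about 5 mm off its middle lengthwise, with the grey pipe unmoved and the hand clear; the job is handed in, but no verdict came back.

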